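Load the cap basket into the wash frame

TASK

Take the wire basket of bottle caps off the deep hook of the drip stand, keep it upright, and set it down (do not drop it) on the floor of the wash frame between the two side rails, in the space between the end rail and the sliding retaining bar. Then slide the retaining bar up until it holds the basket snug against the end rail, and turn its clamp knob clockwise until fully tight so the bar stays locked. Leave the two water bottles and the feed scoop where they are.

Things in the scene. Friction and masses are not known exactly. Their poses are not given: they have to be found in the camera images.
- drip_stand: Stainless drip stand, fixed to the bench: square tray 210 x 210 mm, 18 mm high, with a 25 mm square post 228 mm high, 75 mm from the tray's centre toward +x. A strap hook on the post reaches to the stand's -x. Origin: centre of the tray's underside, on the bench; z up.
- hook_seat (a point): Middle of the hook's trough floor, at (-20, 0, 190) mm in the stand's frame, axes as the stand's. Steel strap 30 mm wide (y), 5 mm thick, bent to a U open at the top: trough 24 mm long (x); the upturned tip (-x side) and the U's back (+x) both rise 38 mm above the trough floor; from the back's top a level strap runs to the post. Once above the tip, withdraw toward the stand's -x.
- basket: Rigid wire basket (caps fixed in it), 0.36 to 0.63 kg, 100 mm (its x) by 160 mm (its y), walls 60 mm high, flat bottom. Origin: centre of its underside, z up. Over it stands an arch handle: two 8 mm legs rise from the end walls to a level cross-bar along y; the arch is open for 90 mm between rim and cross-bar. At the start it hangs with its underside 40 mm above the bench.
- basket_mid (a point): The basket's centre, half-way up: 81 mm above its underside; axes as the basket's.
- handle_mid (a point): Middle of the basket's handle cross-bar, 156 mm above the basket's underside. Square bar 14 mm wide (basket's x), 12 mm high, 130 mm long (y). At the start it lies across the hook's trough, turned by a few degrees at most, with about 45 mm of free bar on either side of the 30 mm strap; grip it there from above, across its width.
- wash_frame: Stainless wash frame, fixed to the bench; origin on the bench, x along it toward the end rail, y across, z up. Floor of bars, top 14 mm above the bench, x = -175 to +110 mm. Side rails along x, 32 mm high, 182 mm apart inside. End rail: plate across, 58 mm high, inner face at x = +110 mm. A guide bar along x at y = -130 mm carries the clamp. Basket home: centre at x = +60, y = 0, long side across.
- retainer (a joint): Slide of the retaining bar along the frame's +x toward the end rail, m. Upright plate across the frame, 8 mm thick, 160 mm long (y = +-80 mm), 20 to 62 mm above the bench; its front face is at frame x = -100 mm + this value. Starts at 0 to 0.045; about 0.110 with the basket snug against the end rail. Loose it slides with 2 to 4 N and stays where left; clamped tight it withstands 30 N or more.
- bar_back (a point): Point on the retaining bar's back (-x) face, 10 mm to +y of its middle, 41 mm above the bench; axes as the frame's. Push here toward +x. A strip on the back face, 53 to 63 mm above the bench, stands 6 mm proud.
- clamp_knob (a joint): Angle of the clamp knob, rad, growing clockwise seen from above. Starts loose (0 to 0.25); the screw begins to pinch the guide bar near 0.8, turns harder from there and comes to a dead stop at 1.4. Turning it tight takes about 0.2 Nm; it stays where left.
- knob_grip (a point): Centre of the clamp knob's wing, on the knob's vertical axis, 88 mm above the bench; it travels with the bar, 54 mm behind its front face, at frame y = -130 mm. Wing: upright black plate 64 mm long (this point's x axis, which lies along the frame's x when the joint reads 0), 14 mm thick, 30 mm high. Grip it across its thickness from above.
- bottle_a: Bystander: plastic water bottle with a steel cap, 72 mm across, 150 mm high, standing; origin at the centre of its underside.
- bottle_b: Bystander: a second bottle like it.
- scoop: Bystander: steel feed scoop, pan 110 x 75 mm, 45 mm high, with a black handle 95 mm long to its -x; origin under the pan's centre.
Not all that is in view belongs to the job. Leave any orange or red look-alike of the basket alone.

How it is judged:
By the outcome, as a careful person would: the job done as asked, in the order asked, and still so for the second after the job is handed in, with the robot touching nothing.
It also fails if it takes over 67 s, if anything falls off the work surface, if the arm or the gripper's body presses on something with over 40 N, if the wrist force passes 120 N, or if a joint passes its speed limit or range.

ROBOT

A 7-joint arm with a two-finger parallel gripper is mounted at the origin on the work surface. World frame = base frame: x ahead of the robot, y to its left, z up, the work surface at z = 0. Lengths are in m, angles in rad, forces in N, time in s.
With the tool pointing down it reaches from about 0.425 to 0.925 m from the base axis. Payload 6.8 kg.
Tool frame: the origin (TCP) lies at the very end of the fingers, on their centre line; the grasp point (between the pads) lies 19 mm behind it; z points along the fingers, x is the direction in which the jaws open and shut, and the axes are right-handed (so a half turn about z gives the same grasp; the last joint's range is limited). The gripper opens to 85 mm and grips with 20 to 120 N. Pads are 22 mm wide; open, the fingers measure 114 mm over their backs; the gripper's body (76 mm by 85 mm) begins 54 mm behind the grasp point. The pads swing forward as they close: fully open they stand 13 mm farther back than shut.
Start: joints at [-1.265, 0.477, 0.022, 1.555, -0.011, 1.109, -0.083], TCP at [0.271, 0.618, 0.231] pointing down, gripper open.
Joint ranges: [-2.96, 2.96], [-0.34, 2.1], [-1.41, 1.46], [0.24, 2.44], [-1.37, 4.51], [0.17, 1.92], [-2.96, 2.96]. Speed limits (rad/s): [2.39, 2.39, 3.14, 3.14, 3.14, 3.14, 3.14].

INTERFACE

Orientations are given as a rotation vector (axis times angle).
In Python, from bench import * gives the robot as it stands.
- The arm moves only by the tool servo_tool, never from a script. Its argument "increments" is one flat list of numbers, 7 for each row, row after row: the shift along the tool's x, y, z in mm, then the turn, a rotation vector about the tool's x, y, z in rad, then the finger opening in mm, from 0 to 85.4. In form: [tx, ty, tz, wx, wy, wz, fingers, tx, ty, tz, wx, wy, wz, fingers, ...]. A call has exactly 8 rows; each row shifts and turns the commanded pose from where the row before left it, along the tool's axes as they then stand; what a row does not reach is not made up. A row lasts 1/8 s, in which the tool goes at most 62.5 mm and 10.7 degrees, less where a joint would pass 70% of its speed; a pose out of reach is approached as far as the arm can. A call is refused whole if a number of a shift passes 62.5 or a number of a turn 0.188, either way. A call with a gripper value outside its range is refused whole. The fingers move at their own pace and stop on an object; "squeeze" is the grip in N (left out, the last holds). Time passes only in rows, so rows that do not move let the fingers close, or fill a call up. It gives the time, the measured TCP pose, the force and the opening at its end, in the units of the state.
- get_obs(): the state, without advancing time (a new reading comes with each control period).
- grab_frame(name): name is "scene" or "top" or "wrist"; returns (picture, depth): 400x640x3 uint8, red, green, blue; 400x640 float32, m along the optical axis (not along the pixel's ray), 0 where there is no reading.
- calibration(name): a dict with "fx", "fy", "cx", "cy" (pixels), "eye" and "orientation" of the camera in the world; the wrist camera has in their place "T_tool_cam" (4x4, takes a point from camera to tool coordinates, whose origin is the TCP and whose axes are the tool frame's). Camera axes: x right, y up, looking along -z (the intrinsics and any distortion apply to the point x, -y, -z); pixel columns grow to the right and rows downward; lengths in m; the calibration is good to about 2 mm. A picture is of the moment at which its call begins: read the wrist's pose just before it. calibration takes no time and is no camera call.
- hand_in(): hands the job in, once; it reports no verdict.
The state is a dict: "clock": time; "joints": joint angles; "qvel": joint speeds; "tau": joint torques, N m; "tcp_pos": TCP position; "orientation": TCP orientation; "contact_force": force on the tool from outside, world axes, zero at the start; "moment": the same for the moment, N m; "grip_width": finger opening in m.
Only numpy, scipy, OpenCV 4.12 (cv2) and the standard library are available. Lean on these libraries where they do the work, as an engineer would, in place of code of your own. Each camera call takes 0.05 s, during which the arm holds its last target.

## Working session

There is one attempt and no reset: what is moved stays moved. The work goes in short steps, Python scripts to look and compute and a tool call to move; the robot and the scene stay as the last step left them, time stands still between calls to the robot, and variables do not carry over. Pictures are saved under pics/ and viewed, and the job is handed in when it is done.

Besides the shell and the picture viewer there is one more tool, called as name(argument=value, ...) on one line, values as JSON. servo_tool: Moves the arm, as the interface text tells. Its arguments: {"type":"object","properties":{"increments":{"type":"array","items":{"type":"number"}},"squeeze":{"type":"number"}},"required":["increments"]}

```bash
ls; mkdir -p pics
cat > h.py <<'E'
from bench import *
import numpy as np, cv2
from scipy.spatial.transform import Rotation as R
E
python3 - <<'E'
from h import *
for n in ["scene","top","wrist"]:
    o=get_obs()
    p,d=grab_frame(n); cv2.imwrite(f"pics/{n}0.png",p[:,:,::-1]); np.save(f"{n}0.npy",d)
    print(n,calibration(n))
print(get_obs())
E
```

```text
pics
scene {'fx': 382.69396830923796, 'fy': 382.69396830923796, 'cx': 319.0121635871985, 'cy': 206.5881689555258, 'eye': array([ 1.12648378, -0.53424118,  0.7956616 ]), 'orientation': array([0.80029497, 0.40388846, 0.86230626])}
top {'fx': 412.2590656217152, 'fy': 412.2590656217152, 'cx': 317.7176625374419, 'cy': 198.5521091833338, 'eye': array([ 0.45037218, -0.05328152,  1.42639398]), 'orientation': array([ 0.04259076, -0.03988836, -1.58112362])}
wrist {'fx': 312.6760900702044, 'fy': 312.6760900702044, 'cx': 319.56320079999585, 'cy': 202.06738595121305, 'T_tool_cam': array([[ 9.99999955e-01,  2.85234878e-04, -9.75145063e-05,
         1.12850339e-04],
       [ 2.37531837e-04, -9.44786408e-01, -3.27686721e-01,
        -8.49936104e-02],
       [-1.85598062e-04,  3.27686683e-01, -9.44786433e-01,
        -1.42709820e-01],
       [ 0.00000000e+00,  0.00000000e+00,  0.00000000e+00,
         1.00000000e+00]])}
{'clock': 0.15, 'joints': array([-1.26507014,  0.47764145,  0.02232627,  1.55616668, -0.01152191,
        1.10925913, -0.08315087]), 'qvel': array([-0.00129276, -0.00183149,  0.00012347, -0.00279009, -0.00105605,
       -0.00230933,  0.00020716]), 'tau': array([ 2.59234017e-03, -5.96925867e+01,  1.61013834e+00, -2.81492937e+01,
        1.26963787e-02,  6.55177879e-03, -7.90812493e-06]), 'tcp_pos': array([0.27124425, 0.61764548, 0.23055205]), 'orientation': array([ 2.62978878e+00,  1.71722093e+00, -1.71382173e-03]), 'contact_force': array([-0.1701356 ,  0.08073992,  0.18663219]), 'moment': array([ 0.03608378, -0.06634221, -0.01643373]), 'grip_width': 0.08505673273670986}
```

View pics/scene0.png

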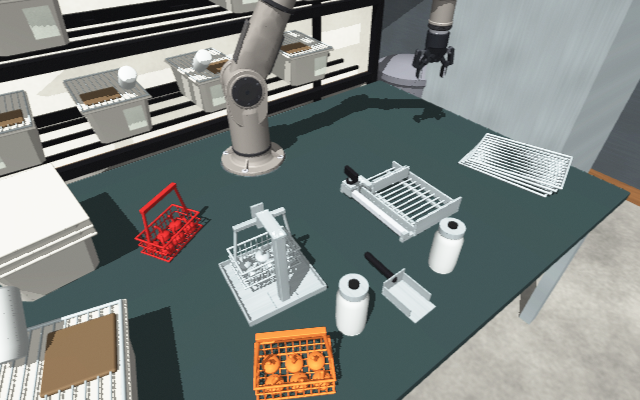

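View pics/top0.png

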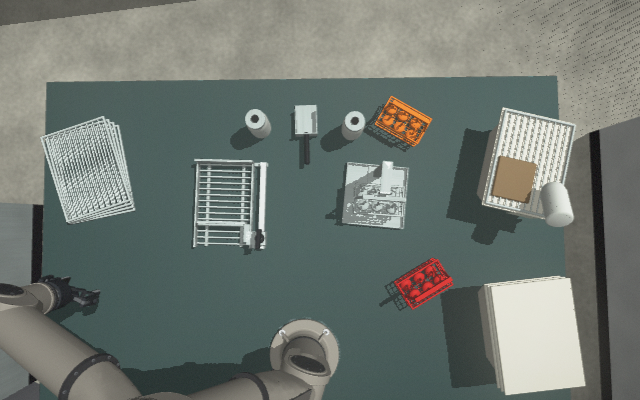

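View pics/wrist0.png

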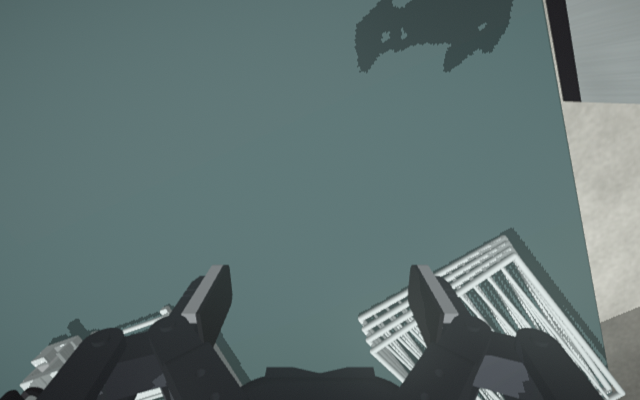

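The top view shows the robot base at (305,350), the steel stand and hanging basket at (377,195), and the wash frame at (230,203) with its clamp at (250,235). The look-alikes are a red basket at (422,283) and an orange one at (403,121). The bottles are at (258,122) and (352,125), and the scoop at (305,125). The grey basket on the hooked stand fits the description. I'll enlarge it to confirm.

Run:
```python
import cv2
t=cv2.imread("pics/top0.png"); s=cv2.imread("pics/scene0.png")
cv2.imwrite("pics/c1.png",cv2.resize(t[150:250,325:425],None,fx=6,fy=6,interpolation=2))
cv2.imwrite("pics/c2.png",cv2.resize(t[150:260,180:290],None,fx=5.4,fy=5.4,interpolation=2))
cv2.imwrite("pics/c3.png",cv2.resize(s[195:325,210:340],None,fx=4.5,fy=4.5,interpolation=2))
```

```text
(no output)
```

View pics/c1.png

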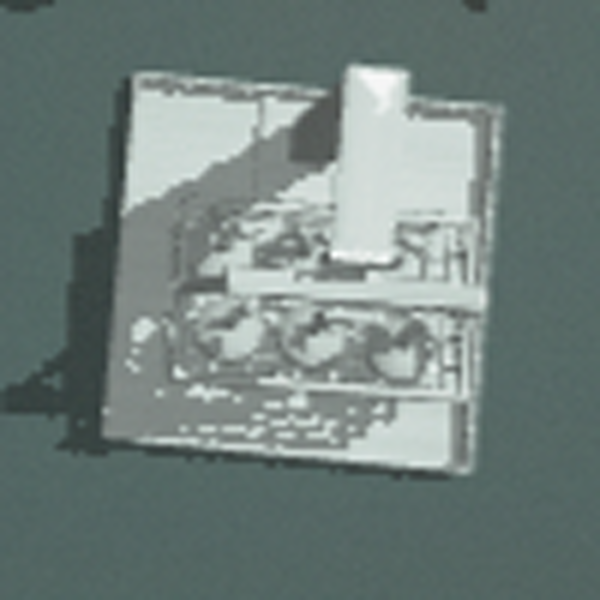

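View pics/c2.png

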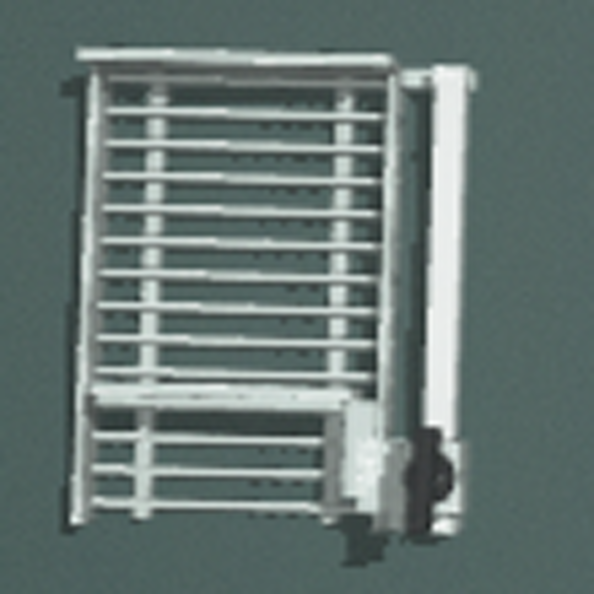

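View pics/c3.png

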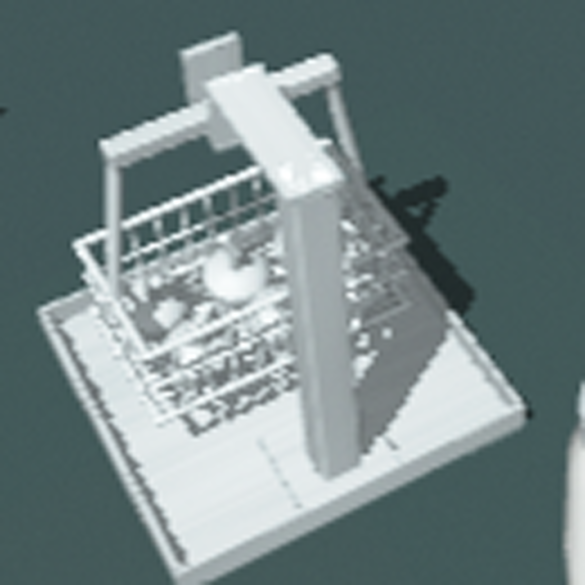

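The crops confirm it: the grey basket hangs by its bar from the hook, post on the +x side. The frame has its end rail at world +x (image up), with the retaining bar and black knob toward -x. Next I'll measure.

```bash
cat >> h.py <<'E'
def ray(n,u,v,c=None):
    c=c or calibration(n)
    d=np.array([(u-c['cx'])/c['fx'],-(v-c['cy'])/c['fy'],-1.])
    M=R.from_rotvec(c['orientation']).as_matrix()
    return np.array(c['eye']),M@d
def onz(n,u,v,z):
    e,d=ray(n,u,v); return e+d*(z-e[2])/d[2]
def cloud(n,dep,obs=None):
    c=calibration(n); v,u=np.mgrid[0:400,0:640]
    P=np.stack([(u-c['cx'])/c['fx']*dep,-(v-c['cy'])/c['fy']*dep,-dep],-1)
    if n=="wrist":
        T=c['T_tool_cam']; P=P@T[:3,:3].T+T[:3,3]
        return P@R.from_rotvec(obs['orientation']).as_matrix().T+obs['tcp_pos']
    return P@R.from_rotvec(c['orientation']).as_matrix().T+c['eye']
E
python3 - <<'E'
from h import *
d=np.load("top0.npy"); P=cloud("top",d)
print("bench z",np.median(P[290:330,150:250,2]))
c1=lambda x,y:(325+(x+.5)/6-.5,150+(y+.5)/6-.5)
print("tray corners");C=[]
for q in [(131,73),(503,105),(474,470),(105,437)]:
    p=onz("top",*c1(*q),.018);C.append(p);print(p)
C=np.array(C);print("ctr",C.mean(0),"sides",[np.linalg.norm(C[i]-C[i-1]) for i in range(4)], [np.degrees(np.arctan2(*(C[a]-C[b])[1::-1])) for a,b in[(0,3),(1,2)]],[np.degrees(np.arctan2(-(C[a]-C[b])[0],(C[a]-C[b])[1])) for a,b in[(0,1),(3,2)]])
print("bar ends");
for q in [(230,281),(486,297)]: print(onz("top",*c1(*q),.202))
# cloud bar
reg=np.zeros((400,640),bool);reg[150:230,330:420]=1
for lo,hi in [(.19,.212),(.22,.24)]:
    m=reg&(P[...,2]>lo)&(P[...,2]<hi)
    Q=P[m];print(lo,len(Q),Q.min(0),Q.max(0),Q.mean(0)); 
    r=cv2.minAreaRect((Q[:,:2]*1000).astype(np.float32));print(r)
c2=lambda x,y:(180+(x+.5)/5.4-.5,150+(y+.5)/5.4-.5)
print("end rail top corners z58", onz("top",*c2(78,50),.058),onz("top",*c2(392,57),.058))
print("side rails back ends z32", onz("top",*c2(80,522),.032),onz("top",*c2(386,525),.032))
reg[:]=0;reg[150:260,180:290]=1
for lo,hi in [(.05,.07),(.075,.11),(.02,.045)]:
    m=reg&(P[...,2]>lo)&(P[...,2]<hi);Q=P[m];print(lo,len(Q),Q.min(0),Q.max(0))
    im=np.where(m,((P[...,2]-lo)/(hi-lo)*200+55),0).astype(np.uint8)[150:260,180:290]
    cv2.imwrite(f"pics/m{int(lo*1000)}.png",cv2.resize(im,None,fx=5,fy=5,interpolation=0))
E
```

```text
bench z 0.0006605201536662442
tray corners
[ 0.64987497 -0.15122925  0.018     ]
[ 0.62912314 -0.36378359  0.018     ]
[ 0.42097218 -0.34270118  0.018     ]
[ 0.44191025 -0.13347437  0.018     ]
ctr [ 0.53547013 -0.2477971   0.018     ] sides [np.float64(0.20872125399015387), np.float64(0.21356495320071034), np.float64(0.20921589334075236), np.float64(0.21027187290313354)] [np.float64(-4.879763720830898), np.float64(-5.783437868582537)] [np.float64(-5.5761573633023485), np.float64(-5.7147667355121134)]
bar ends
[ 0.51954973 -0.18601238  0.202     ]
[ 0.51024304 -0.31267742  0.202     ]
0.19 244 [ 0.49661541 -0.31165817  0.19016148] [ 0.61752095 -0.18321385  0.20965551] [ 0.5177534  -0.24698744  0.20131112]
((535.7000732421875, -260.88482666015625), (117.72956848144531, 118.91009521484375), 57.34061813354492)
0.22 362 [ 0.49789912 -0.27062541  0.22039544] [ 0.6219435  -0.22931264  0.23429372] [ 0.57017097 -0.25032961  0.2283226 ]
((559.8385009765625, -249.40179443359375), (30.425397872924805, 124.72805786132812), 83.55255889892578)
end rail top corners z58 [0.65953399 0.36067571 0.058     ] [0.65304181 0.16626168 0.058     ]
side rails back ends z32 [0.3671219  0.36579397 0.032     ] [0.36324627 0.1748626  0.032     ]
0.05 588 [0.37343533 0.12782962 0.05001709] [0.65934119 0.36094483 0.06997193]
0.075 104 [0.36339301 0.13367215 0.07625732] [0.42425144 0.15163769 0.10782711]
0.02 916 [0.35853286 0.1232082  0.02002277] [0.65419819 0.37157612 0.04499018]
```

```bash
cat >> h.py <<'E'
def ori(yaw,pitch=0,roll=0):
    # tool down with jaw axis at world yaw; pitch about world-yawed y axis (tip forward +), roll about tool x
    X=np.array([np.cos(yaw),np.sin(yaw),0]);Z=np.array([0,0,-1.]);Y=np.cross(Z,X)
    return np.stack([X,Y,Z],1)@R.from_euler('y',pitch).as_matrix()@R.from_euler('x',roll).as_matrix()
def plan(pos,M,n,start=None):
    if start is None:
        o=get_obs();start=(o['tcp_pos'],R.from_rotvec(o['orientation']).as_matrix())
    p,M0=start
    w=R.from_matrix(M0.T@M).as_rotvec()/n
    A=sum((M0@R.from_rotvec(w*k).as_matrix()) for k in range(n))
    t=np.linalg.solve(A,np.array(pos)-p)
    print("n",n,"t mm",np.round(t*1e3,1),"w",np.round(w,4),"|t|",np.linalg.norm(t)*1e3)
def st():
    o=get_obs();M=R.from_rotvec(o['orientation']).as_matrix()
    print("t",round(o['clock'],2),"p",np.round(o['tcp_pos'],4),"yaw",round(np.degrees(np.arctan2(M[1,0],M[0,0])),2),"z",np.round(M[:,2],3),"F",np.round(o['contact_force'],1),"M",np.round(o['moment'],2),"g",round(o['grip_width']*1e3,1),"q",np.round(o['joints'],2))
E
python3 - <<'E'
from h import *
st(); plan([.47,.30,.36],ori(np.radians(-2)),8)
E
```

```text
t 0.15 p [0.2712 0.6176 0.2306] yaw 66.29 z [-0.    -0.001 -1.   ] F [-0.2  0.1  0.2] M [ 0.04 -0.07 -0.02] g 85.1 q [-1.27  0.48  0.02  1.56 -0.01  1.11 -0.08]
n 8 t mm [ -3.8  49.5 -16.2] w [1.00e-04 1.00e-04 1.49e-01] |t| 52.254197101330156
```

servo_tool(increments=[-4, 49.5, -16, 0, 0, 0.149, 85, -4, 49.5, -16, 0, 0, 0.149, 85, -4, 49.5, -16, 0, 0, 0.149, 85, -4, 49.5, -16, 0, 0, 0.149, 85, -4, 49.5, -16, 0, 0, 0.149, 85, -4, 49.5, -16, 0, 0, 0.149, 85, -4, 49.5, -16, 0, 0, 0.149, 85, -4, 49.5, -16, 0, 0, 0.149, 85])

```text
clock: 1.15
tcp_pos: [0.4691, 0.2977, 0.3595]
orientation: [3.141, -0.064, -0.0]
contact_force: [-0.9, 0.4, 0.7]
grip_width: 0.0853
```

Run:
```python
from h import *
o=get_obs()
p,d=grab_frame("wrist"); cv2.imwrite("pics/w1.png",p[:,:,::-1]); np.save("w1.npy",d)
import pickle; pickle.dump(o,open("w1.pkl","wb")); st()
```

```text
t 1.2 p [0.4713 0.2902 0.3622] yaw -3.17 z [ 0.002 -0.001 -1.   ] F [ 0.5 -6.4  1.7] M [-0.4  -0.09 -0.01] g 84.8 q [-1.    0.17  0.39  1.7  -0.07  1.28 -0.65]
```

View pics/w1.png

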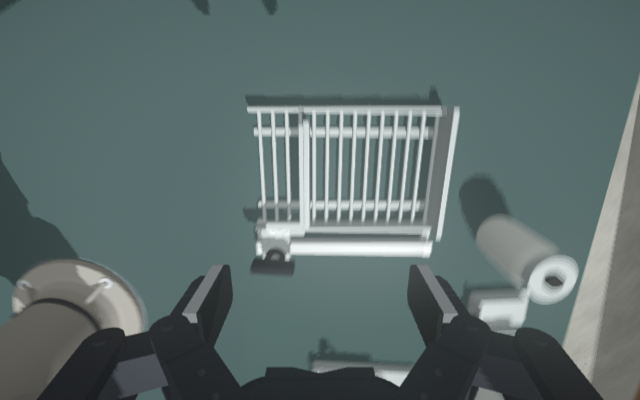

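The picture shows the frame from above: end rail near (450,170), retaining bar at (305,170), knob wing at (272,267). The arm was still settling and the picture is blurred, so I'll take one more now that it's still.

Run:
```python
from h import *
import pickle
for i in range(2):
    o=get_obs()
    p,d=grab_frame("wrist")
st()
cv2.imwrite("pics/w2.png",cv2.resize(p[85:285,235:475,::-1],None,fx=3,fy=3,interpolation=2)); np.save("w2.npy",d);cv2.imwrite("w2full.png",p[:,:,::-1])
pickle.dump(o,open("w2.pkl","wb"))
P=cloud("wrist",d,o)
print("bench",np.median(P[50:80,250:450,2]),o['tcp_pos'])
reg=np.zeros((400,640),bool);reg[85:285,235:475]=1
for lo,hi,nm in [(.048,.07,"hi"),(.08,.12,"knob"),(.022,.042,"rail")]:
    m=reg&(P[...,2]>lo)&(P[...,2]<hi)
    nn,l,s,c=cv2.connectedComponentsWithStats(m.astype(np.uint8))
    for i in range(1,nn):
        if s[i,4]>60:
            Q=P[l==i]; r=cv2.minAreaRect((Q[:,:2]*1000).astype(np.float32));print(nm,s[i],np.round(np.median(Q[:,2]),4),np.round(r[0],1),np.round(r[1],1),round(r[2],2))
```

```text
t 1.3 p [0.4699 0.2968 0.3606] yaw -2.3 z [ 0.002  0.001 -1.   ] F [-0.4  1.7  0.6] M [0.07 0.02 0.06] g 85.3 q [-1.    0.18  0.38  1.69 -0.07  1.28 -0.64]
bench 0.0003024566075542079 [0.47115331 0.29339564 0.36162936]
hi [ 433  102   24  131 1025] 0.0575 [653.4 262.3] [193.6   9.3] 87.73
hi [ 260  116   49  140 2202] 0.0612 [431.4 236.7] [225.2  67.9] 66.7
knob [250 255  45  17 640] 0.1008 [393.4 142.9] [13.9 63.6] 83.53
rail [ 244  102  203  126 2171] 0.0319 [506.2 267.5] [194.3 288.8] 87.8
rail [ 289  233  142   23 1687] 0.0299 [532.2 139.6] [ 34.  238.1] 88.96
rail [256 237   6  14  77] 0.0299 [361.5 143.6] [22.2  9.2] 85.2
```

View pics/w2.png

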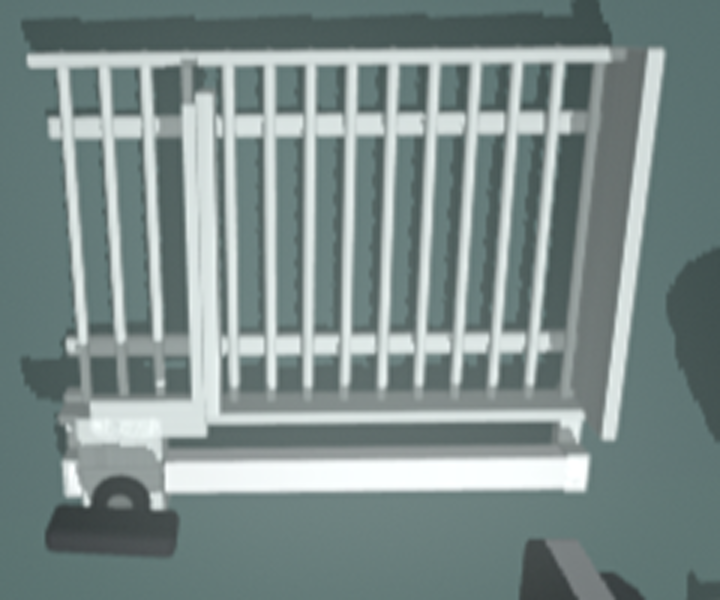

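Run:
```python
from h import *
st(); plan([.518,-.195,.30],ori(np.radians(-4.2)),10)
```

```text
t 1.3 p [0.4699 0.2968 0.3606] yaw -2.3 z [ 0.002  0.001 -1.   ] F [-0.4  1.7  0.6] M [0.07 0.02 0.06] g 85.3 q [-1.    0.18  0.38  1.69 -0.07  1.28 -0.64]
n 10 t mm [ 7.5 48.8  6. ] w [-0.0002 -0.0001  0.0033] |t| 49.78777583394794
```

servo_tool(increments=[9, 60, 7.5, 0, 0, 0.004, 85, 9, 60, 7.5, 0, 0, 0.004, 85, 9, 60, 7.5, 0, 0, 0.004, 85, 9, 60, 7.5, 0, 0, 0.004, 85, 9, 60, 7.5, 0, 0, 0.004, 85, 9, 60, 7.5, 0, 0, 0.004, 85, 9, 60, 7.5, 0, 0, 0.004, 85, 9, 60, 7.5, 0, 0, 0.004, 85])

```text
clock: 2.3
tcp_pos: [0.5179, -0.1834, 0.2986]
orientation: [-3.14, 0.099, 0.0]
contact_force: [1.0, 1.0, -0.3]
grip_width: 0.0848
```

Run:
```python
from h import *
import pickle
for i in range(4):
    o=get_obs()
    p,d=grab_frame("wrist")
st()
cv2.imwrite("pics/w3.png",p[:,:,::-1]); np.save("w3.npy",d)
pickle.dump(o,open("w3.pkl","wb"))
P=cloud("wrist",d,o)
for lo,hi,nm in [(.19,.212,"bar"),(.219,.24,"hook")]:
    m=(P[...,2]>lo)&(P[...,2]<hi)&(P[...,0]>.45)&(P[...,0]<.66)&(P[...,1]<-.15)&(P[...,1]>-.35)
    m[250:]&=False
    nn,l,s,c=cv2.connectedComponentsWithStats(m.astype(np.uint8))
    for i in range(1,nn):
        if s[i,4]>60:
            Q=P[l==i]; r=cv2.minAreaRect((Q[:,:2]*1000).astype(np.float32));print(nm,s[i],np.round(np.median(Q[:,2]),4),np.round(r[0],1),np.round(r[1],1),round(r[2],2))
```

```text
t 2.5 p [ 0.5172 -0.1834  0.2984] yaw -3.88 z [-0.002 -0.    -1.   ] F [ 0.3  1.2 -0.5] M [0.03 0.05 0.02] g 84.6 q [-0.37  0.24  0.73  1.81 -0.18  1.15  0.34]
bar [304 198  29  52 848] 0.2019 [ 512.8 -208.4] [48.3 25. ] 86.7
```

View pics/w3.png

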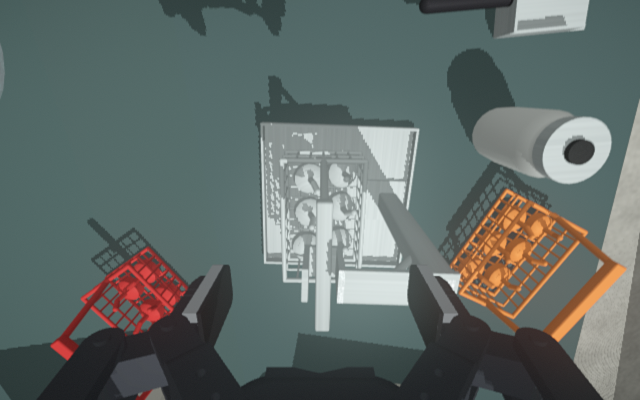

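The wrist view shows the grey bar running from (323,203) down to (323,330), the hook strap at (400,288) and its upturned tip at (305,275). Next I'll measure the bar's edges.

Run:
```python
from h import *
import pickle
o=pickle.load(open("w3.pkl","rb"));d=np.load("w3.npy");P=cloud("wrist",d,o)
m=(abs(P[...,2]-.202)<.004)&(P[...,0]>.49)&(P[...,0]<.54)
for r in range(200,336,8):
    c=np.where(m[r,300:345])[0]+300
    if len(c): Q=P[r,c]; print(r,c.min(),c.max(),np.round(Q[:,0].min(),4),np.round(Q[:,0].max(),4),np.round(Q[:,1].mean(),4))
h=(P[...,2]>.222)&(P[...,2]<.236)&(P[...,1]<-.15)&(P[...,0]>.47)&(P[...,0]<.56)
Q=P[h];print("hook",len(Q),Q.min(0),Q.max(0))
t=Q[Q[:,0]<.505];print("tip",t.min(0),t.max(0))
```

```text
208 316 332 0.513 0.5261 -0.1895
216 316 332 0.5125 0.5257 -0.1965
224 316 332 0.512 0.5253 -0.2035
232 316 331 0.5114 0.524 -0.2108
240 316 331 0.5109 0.5235 -0.2183
248 316 331 0.5103 0.5231 -0.2257
256 303 342 0.4989 0.532 -0.2329
264 315 336 0.5082 0.5265 -0.2411
272 315 336 0.5075 0.526 -0.249
280 308 335 0.5012 0.5248 -0.2573
288 315 330 0.5064 0.5198 -0.2656
296 315 329 0.5057 0.5184 -0.274
304 315 329 0.5051 0.5179 -0.2824
312 315 329 0.5045 0.5173 -0.2914
320 315 329 0.5038 0.5167 -0.3002
328 315 328 0.503 0.5153 -0.3096
hook 1768 [ 0.49579685 -0.26660921  0.22202067] [ 0.55999371 -0.22951128  0.23016805]
tip [ 0.49579685 -0.26050482  0.22218353] [ 0.50332429 -0.22951128  0.22949958]
```

Run:
```python
from h import *
st(); plan([.5182,-.210,.178],ori(np.radians(-5)),8)
```

```text
t 2.5 p [ 0.5172 -0.1834  0.2984] yaw -3.88 z [-0.002 -0.    -1.   ] F [ 0.3  1.2 -0.5] M [0.03 0.05 0.02] g 84.6 q [-0.37  0.24  0.73  1.81 -0.18  1.15  0.34]
n 8 t mm [ 0.4  3.3 15. ] w [0.0001 0.0002 0.0025] |t| 15.41196963851411
```

servo_tool(increments=[1, 6.6, 20, 0, 0, 0.005, 85, 1, 6.6, 25, 0, 0, 0.005, 85, 0.6, 6.6, 25, 0, 0, 0.005, 85, 0, 6.6, 25, 0, 0, 0.005, 85, 0, 0, 25, 0, 0, 0, 85, 0, 0, 0, 0, 0, 0, 85, 0, 0, 0, 0, 0, 0, 50, 0, 0, 0, 0, 0, 0, 30], squeeze=110)

```text
clock: 3.5
tcp_pos: [0.5187, -0.2094, 0.1804]
orientation: [-3.139, 0.135, -0.003]
contact_force: [0.1, 0.8, 0.0]
grip_width: 0.0511
```

Run:
```python
from h import *
st()
p,d=grab_frame("wrist")
cv2.imwrite("pics/w4.png",p[:,:,::-1])
```

```text
t 3.5 p [ 0.5187 -0.2094  0.1804] yaw -4.92 z [ 0.002 -0.    -1.   ] F [0.1 0.8 0. ] M [-0.04  0.03  0.02] g 51.1 q [-0.25  0.4   0.68  1.92 -0.31  0.92  0.49]
```

View pics/w4.png

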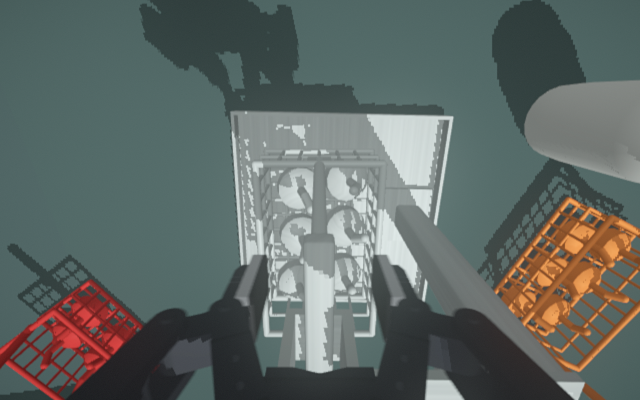

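The bar end at (318,240) lies centred between the pads at (255,275) and (385,275). I'll close on it.

servo_tool(increments=[0, 0, 1, 0, 0, 0, 10, 0, 0, 0, 0, 0, 0, 5, 0, 0, 0, 0, 0, 0, 5, 0, 0, 0, 0, 0, 0, 5, 0, 0, 0, 0, 0, 0, 5, 0, 0, -2, 0, 0, 0, 5, 0, 0, -3, 0, 0, 0, 5, 0, 0, -3, 0, 0, 0, 5], squeeze=110)

```text
clock: 4.55
tcp_pos: [0.517, -0.2095, 0.1858]
orientation: [-3.138, 0.137, 0.003]
contact_force: [0.0, 0.4, -6.2]
grip_width: 0.0121
```

Run:
```python
from h import *
st()
```

```text
t 4.55 p [ 0.517  -0.2095  0.1858] yaw -4.99 z [-0.002  0.    -1.   ] F [ 0.   0.4 -6.2] M [ 0.22 -0.07  0.02] g 12.1 q [-0.26  0.4   0.68  1.92 -0.31  0.93  0.48]
```

servo_tool(increments=[0, 0, -8, 0, 0, 0, 5, 0, 0, -10, 0, 0, 0, 5, 0, 0, -10, 0, 0, 0, 5, 0, 0, -10, 0, 0, 0, 5, 0, 0, -10, 0, 0, 0, 5, 0, 0, -6, 0, 0, 0, 5, 0, 0, 0, 0, 0, 0, 5, 0, 0, 0, 0, 0, 0, 5])

```text
clock: 5.55
tcp_pos: [0.5175, -0.2096, 0.2399]
orientation: [-3.138, 0.136, 0.001]
contact_force: [0.0, 0.1, -4.9]
grip_width: 0.0121
```

Run:
```python
from h import *
st()
p,d=grab_frame("scene")
cv2.imwrite("pics/s5.png",cv2.resize(p[170:330,190:350,::-1],None,fx=3.7,fy=3.7,interpolation=2))
p,d=grab_frame("wrist")
cv2.imwrite("pics/w5.png",p[:,:,::-1])
```

```text
t 5.55 p [ 0.5175 -0.2096  0.2399] yaw -4.98 z [-0.001  0.    -1.   ] F [ 0.   0.1 -4.9] M [ 0.19 -0.03 -0.01] g 12.1 q [-0.3   0.33  0.72  1.86 -0.25  1.04  0.43]
```

View pics/s5.png

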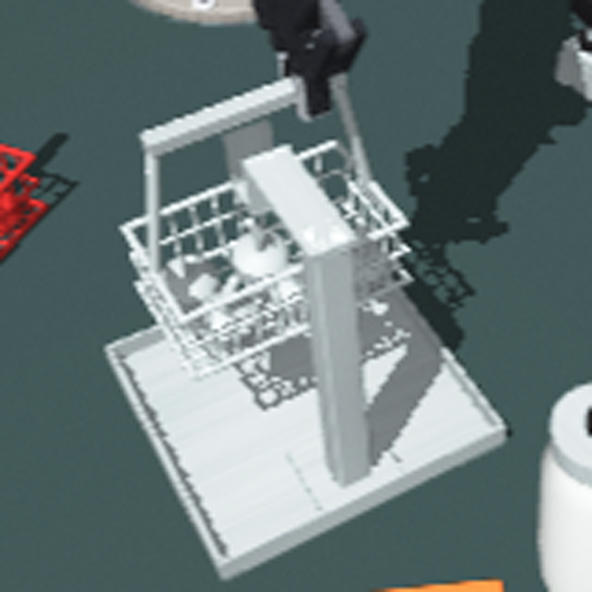

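View pics/w5.png

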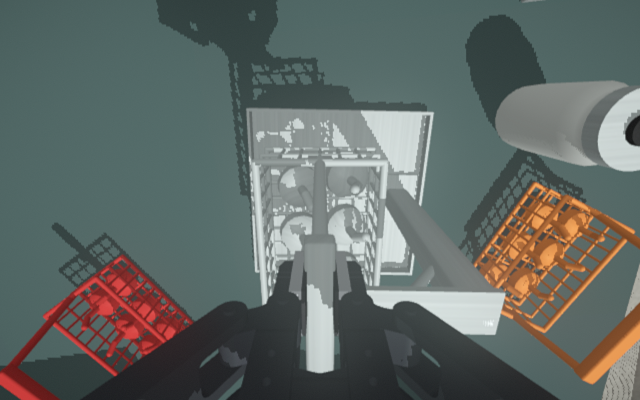

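The bar is clear above the hook tip and the basket hangs level. Withdrawing toward the stand's -x.

servo_tool(increments=[-5, 0, -1, 0, 0, 0, 5, -9, 0, -1, 0, 0, 0, 5, -13, 0, 0, 0, 0, 0, 5, -14, 0, 0, 0, 0, 0, 5, -14, 0, 0, 0, 0, 0, 5, -12, 0, -3, 0, 0, 0, 5, -4, 0, -10, 0, 0, 0, 5, 0, 0, -14, 0, 0, 0, 5])

```text
clock: 6.65
tcp_pos: [0.447, -0.2036, 0.2703]
orientation: [-3.138, 0.137, -0.001]
contact_force: [1.2, -0.4, -5.6]
grip_width: 0.0118
```

Run:
```python
from h import *
st()
p,d=grab_frame("scene")
cv2.imwrite("pics/s6.png",p[:,:,::-1])
# target above frame, bar mid target frame (52,0) yaw -2.1; grip offset along bar: mid = (.5136? )
yf=np.radians(-2.2); xf=np.array([np.cos(yf),np.sin(yf)]); yv=np.array([-np.sin(yf),np.cos(yf)])
O=np.array([.649,.2623])-.110*xf; print("O",O)
off=-.209+.2485
T=O+.050*xf+off*yv; print("grip target",T)
plan([T[0],T[1],.32],ori(yf),14)
```

```text
t 6.65 p [ 0.447  -0.2036  0.2703] yaw -4.99 z [ 0.001  0.    -1.   ] F [ 1.2 -0.4 -5.6] M [ 0.25 -0.05  0.05] g 11.8 q [-0.37  0.14  0.76  1.97 -0.11  1.06  0.35]
O [0.53908108 0.26652266]
grip target [0.59056054 0.30407415]
n 14 t mm [  7.8 -36.9  -3.4] w [ 0.     -0.0003 -0.0035] |t| 37.8505514300859
```

View pics/s6.png

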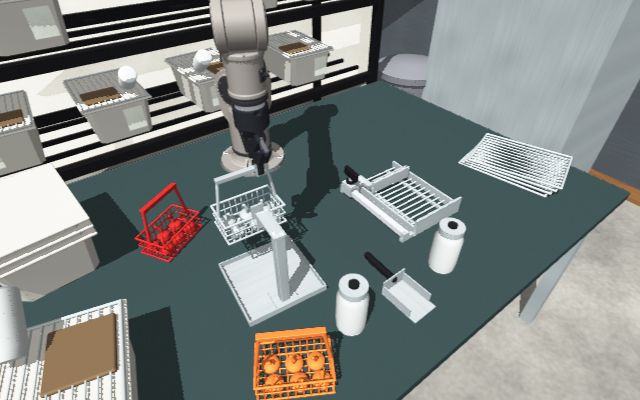

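The basket is off the hook and upright at (248,210). The hook is at (268,215), close to the basket's rim. I'll back off a bit more in -x before carrying it to the frame.

servo_tool(increments=[-8, 0, 0, 0, 0, 0, 5, -10, 0, 0, 0, 0, 0, 5, -3, -15, -6, 0, 0, -0.004, 5, 0, -30, -10, 0, 0, -0.006, 5, 2, -40, -10, 0, 0, -0.006, 5, 10, -42, -10, 0, 0, -0.006, 5, 14, -42, -8, 0, 0, -0.006, 5, 16, -42, -4, 0, 0, -0.006, 5])

```text
clock: 7.7
tcp_pos: [0.4828, 0.0069, 0.3174]
orientation: [-3.14, 0.084, -0.0]
contact_force: [1.7, -0.6, -4.9]
grip_width: 0.0115
```

Run:
```python
from h import *
st(); plan([.5906,.3041,.315],ori(np.radians(-2.2)),8)
```

```text
t 7.7 p [0.4828 0.0069 0.3174] yaw -3.05 z [ 0.  0. -1.] F [ 1.7 -0.6 -4.9] M [ 0.07 -0.19  0.03] g 11.5 q [-0.66  0.06  0.55  1.92 -0.04  1.17 -0.15]
n 8 t mm [ 11.7 -37.7   0.3] w [-0.     -0.     -0.0019] |t| 39.518374715707964
```

servo_tool(increments=[14, -42, 0, 0, 0, -0.003, 5, 14, -44, 0, 0, 0, -0.003, 5, 14, -44, 0, 0, 0, -0.003, 5, 14, -44, 0, 0, 0, -0.003, 5, 14, -44, 0, 0, 0, -0.002, 5, 12, -38, 0, 0, 0, 0, 5, 8, -24, 0, 0, 0, 0, 5, 0, -6, 0, 0, 0, 0, 5])

```text
clock: 8.7
tcp_pos: [0.5851, 0.2895, 0.3159]
orientation: [3.14, -0.058, -0.002]
contact_force: [-2.0, -1.2, -6.1]
grip_width: 0.0121
```

Run:
```python
from h import *
import pickle
for i in range(3): o=get_obs();p,d=grab_frame("wrist")
st(); cv2.imwrite("pics/w7.png",p[:,:,::-1]); np.save("w7.npy",d);pickle.dump(o,open("w7.pkl","wb"))
p,d=grab_frame("scene");cv2.imwrite("pics/s7.png",cv2.resize(p[60:260,300:500,::-1],None,fx=3,fy=3,interpolation=2))
p,d=grab_frame("top");cv2.imwrite("pics/t7.png",cv2.resize(p[130:280,160:310,::-1],None,fx=4,fy=4,interpolation=2));np.save("t7.npy",d)
plan([.5906,.3041,.315],ori(np.radians(-2.2)),1)
```

```text
t 8.85 p [0.5854 0.2863 0.3168] yaw -2.29 z [-0.001 -0.001 -1.   ] F [-0.4 -1.8 -5.4] M [ 0.06 -0.03  0.  ] g 12.1 q [-0.85  0.39  0.42  1.53 -0.17  1.25 -0.45]
n 1 t mm [  4.  -18.6   2.4] w [ 0.0008  0.0001 -0.0027] |t| 19.2217884314227
```

View pics/w7.png

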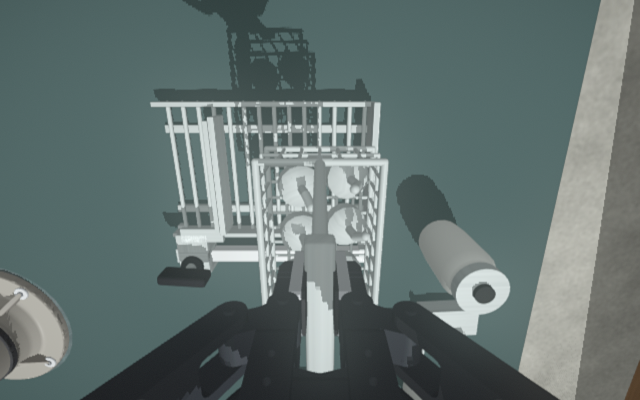

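View pics/s7.png

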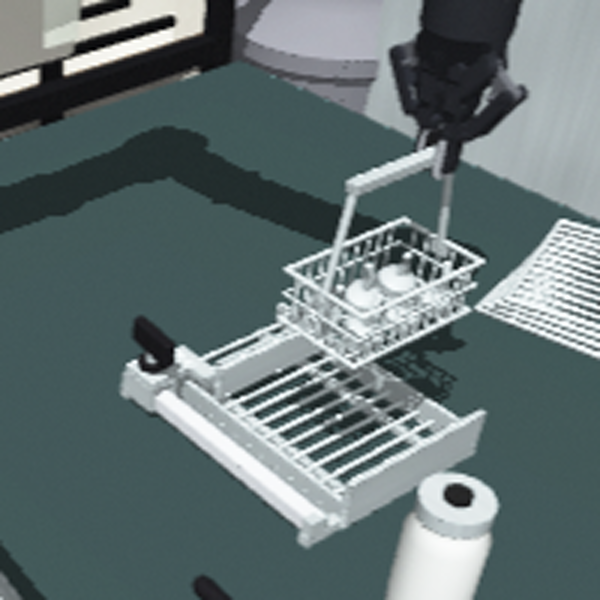

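View pics/t7.png

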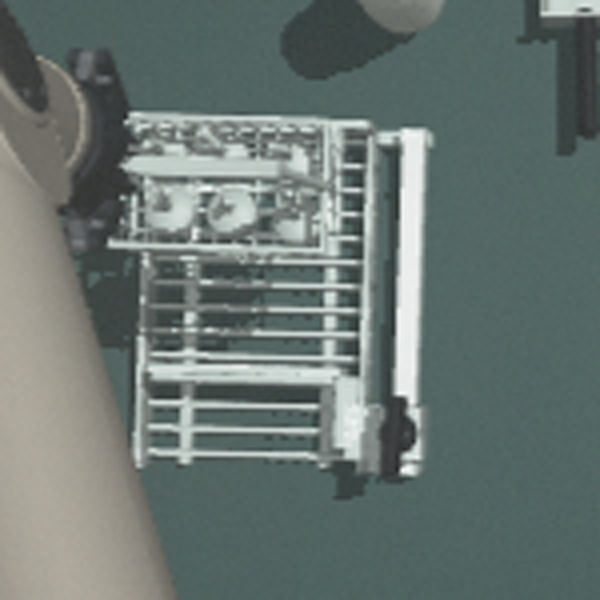

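Run:
```python
from h import *
import pickle
d=np.load("t7.npy");P=cloud("top",d)
c=lambda x,y:(160+(x+.5)/4-.5,130+(y+.5)/4-.5)
reg=np.zeros((400,640),bool);reg[150:205,190:260]=1
m=reg&(P[...,2]>.325)&(P[...,2]<.35);Q=P[m];print("bar",len(Q),Q.min(0),Q.max(0),np.median(Q[:,2]))
if len(Q): 
  for lo in np.arange(.19,.28,.02):
    q=Q[(Q[:,1]>lo)&(Q[:,1]<lo+.02)]; print(lo,len(q),q[:,0].min() if len(q) else 0,q[:,0].max() if len(q) else 0)
m=reg&(P[...,2]>.225)&(P[...,2]<.25);Q=P[m];print("rim",len(Q),Q.min(0),Q.max(0),np.median(Q[:,2]))
o=pickle.load(open("w7.pkl","rb"));W=cloud("wrist",np.load("w7.npy"),o);print(o['tcp_pos'])
reg[:]=0;reg[130:300,230:400]=1
m=reg&(W[...,2]>.225)&(W[...,2]<.245);Q=W[m];print("wrist rim",len(Q),np.percentile(Q,[1,99],axis=0))
for a,b in [(160,190),(190,240),(240,290)]:
    mm=m.copy();mm[:a]=0;mm[b:]=0;Q=W[mm];print(a,np.percentile(Q,[1,99],axis=0)[:,:3].round(4).tolist())
```

```text
bar 240 [0.56546204 0.18146948 0.32519672] [0.60322247 0.28646791 0.34895848] 0.340195350078488
0.19 47 0.575012831704885 0.5890713748402101
0.21 44 0.5755203832467115 0.5891132734511793
0.22999999999999998 43 0.5758230121413731 0.5891470833151727
0.24999999999999997 38 0.578152651224297 0.5892838345745179
0.26999999999999996 51 0.5654620440606131 0.6032224697192119
rim 319 [0.53122499 0.1670046  0.2251574 ] [0.63513538 0.31658874 0.24727063] 0.23741239238230416
[0.58515881 0.28728697 0.31646731]
wrist rim 3367 [[0.53354148 0.20974842 0.2257068 ]
 [0.63430918 0.32881294 0.23963322]]
160 [[0.5367, 0.3032, 0.2272], [0.6348, 0.3285, 0.2427]]
190 [[0.5349, 0.2595, 0.2254], [0.6341, 0.3057, 0.2388]]
240 [[0.5332, 0.2162, 0.226], [0.6324, 0.2647, 0.2382]]
```

The basket is level. Its rim centre is about (0.584, 0.248), so it needs +4.5 mm in x and +17 mm in y. I'll shift it, then descend to just above the rails.

servo_tool(increments=[3, -8, 0, 0, 0, 0, 5, 2, -9, 10, 0, 0, 0, 5, 0, 0, 20, 0, 0, 0, 5, 0, 0, 25, 0, 0, 0, 5, 0, 0, 25, 0, 0, 0, 5, 0, 0, 25, 0, 0, 0, 5, 0, 0, 12, 0, 0, 0, 5, 0, 0, 0, 0, 0, 0, 5])

```text
clock: 9.95
tcp_pos: [0.591, 0.3046, 0.1992]
orientation: [3.14, -0.061, -0.003]
contact_force: [-0.8, -0.2, -4.5]
grip_width: 0.0121
```

Run:
```python
from h import *
import pickle
for i in range(3): o=get_obs();p,d=grab_frame("wrist")
st(); cv2.imwrite("pics/w8.png",p[:,:,::-1]); np.save("w8.npy",d);pickle.dump(o,open("w8.pkl","wb"))
p,dt=grab_frame("top");cv2.imwrite("pics/t8.png",cv2.resize(p[130:280,160:310,::-1],None,fx=4,fy=4,interpolation=2));np.save("t8.npy",dt)
W=cloud("wrist",d,o)
reg=np.zeros((400,640),bool);reg[130:300,230:400]=1
for a,b in [(140,190),(190,240),(240,290)]:
    m=reg&(W[...,2]>.10)&(W[...,2]<.125); m[:a]=0;m[b:]=0;Q=W[m];print(a,len(Q),np.percentile(Q,[1,99],axis=0).round(4).tolist())
P=cloud("top",dt)
reg[:]=0;reg[150:235,180:270]=1
m=reg&(P[...,2]>.10)&(P[...,2]<.13);Q=P[m];print("top rim",len(Q),np.percentile(Q,[1,99],axis=0).round(4).tolist())
```

```text
t 10.1 p [0.5923 0.3048 0.2015] yaw -2.24 z [ 0.002  0.001 -1.   ] F [ 0.1 -0.  -5.5] M [ 0.19 -0.04  0.  ] g 11.6 q [-0.84  0.51  0.39  1.63 -0.21  1.04 -0.43]
140 1637 [[0.5439, 0.3207, 0.1012], [0.6419, 0.3467, 0.1242]]
190 1163 [[0.5423, 0.274, 0.1008], [0.6412, 0.3234, 0.1233]]
240 829 [[0.5404, 0.2337, 0.1007], [0.6396, 0.2823, 0.1229]]
top rim 307 [[0.4086, 0.1377, 0.1008], [0.6394, 0.3402, 0.1283]]
```

View pics/w8.png

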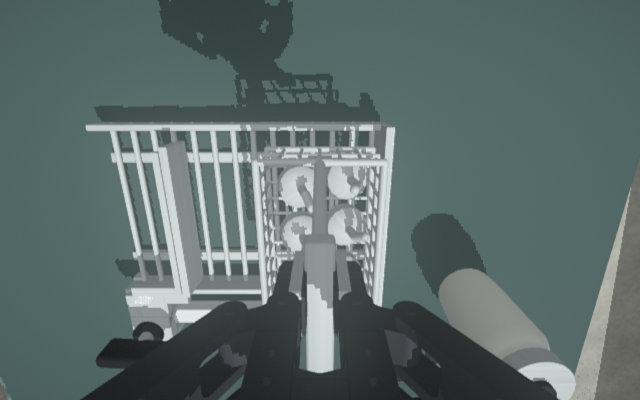

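View pics/t8.png

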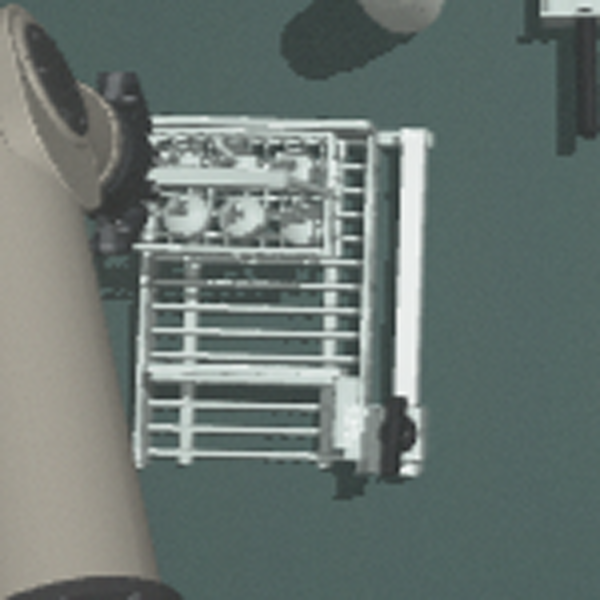

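Basket centre is about (0.591, 0.266), which is frame (+52, 0). It has about 8 mm of gap to the end rail and sits between the side rails. Lowering it.

servo_tool(increments=[0, 0, 8, 0, 0, 0, 5, 0, 0, 10, 0, 0, 0, 5, 0, 0, 10, 0, 0, 0, 5, 0, 0, 6, 0, 0, 0, 5, 0, 0, 4, 0, 0, 0, 5, 0, 0, 3, 0, 0, 0, 5, 0, 0, 2, 0, 0, 0, 5, 0, 0, 0, 0, 0, 0, 5])

```text
clock: 11.15
tcp_pos: [0.5915, 0.3044, 0.1573]
orientation: [-3.141, 0.061, -0.0]
contact_force: [-0.3, 0.5, -5.1]
grip_width: 0.0121
```

Run:
```python
from h import *
st()
```

```text
t 11.15 p [0.5915 0.3044 0.1573] yaw -2.24 z [ 0.  0. -1.] F [-0.3  0.5 -5.1] M [0.2  0.04 0.01] g 12.1 q [-0.83  0.55  0.37  1.67 -0.23  0.96 -0.41]
```

servo_tool(increments=[0, 0, 1.5, 0, 0, 0, 5, 0, 0, 1, 0, 0, 0, 5, 0, 0, 1, 0, 0, 0, 5, 0, 0, 1, 0, 0, 0, 5, 0, 0, 0, 0, 0, 0, 5, 0, 0, 0, 0, 0, 0, 5, 0, 0, 0, 0, 0, 0, 5, 0, 0, 0, 0, 0, 0, 5])

```text
clock: 12.15
tcp_pos: [0.5917, 0.3052, 0.1533]
orientation: [-3.14, 0.061, -0.001]
contact_force: [-0.5, 4.5, 1.3]
grip_width: 0.0117
```

Run:
```python
from h import *
st()
```

```text
t 12.15 p [0.5917 0.3052 0.1533] yaw -2.21 z [ 0.001  0.001 -1.   ] F [-0.5  4.5  1.3] M [ 0.79  0.22 -0.04] g 11.7 q [-0.83  0.56  0.37  1.67 -0.24  0.96 -0.41]
```

The floor now takes the weight (Fz went from -5 to +1). Releasing and rising.

servo_tool(increments=[0, 0, 0, 0, 0, 0, 20, 0, 0, 0, 0, 0, 0, 30, 0, 0, 0, 0, 0, 0, 45, 0, 0, 0, 0, 0, 0, 50, 0, 0, -10, 0, 0, 0, 50, 0, 0, -25, 0, 0, 0, 50, 0, 0, -40, 0, 0, 0, 50, 0, 0, -50, 0, 0, 0, 50])

```text
clock: 13.15
tcp_pos: [0.591, 0.3042, 0.279]
orientation: [3.14, -0.061, -0.002]
contact_force: [0.9, 0.4, 0.8]
grip_width: 0.05
```

Run:
```python
from h import *
import pickle
for i in range(3): o=get_obs();p,d=grab_frame("wrist")
st(); cv2.imwrite("pics/w9.png",p[:,:,::-1]); np.save("w9.npy",d);pickle.dump(o,open("w9.pkl","wb"))
W=cloud("wrist",d,o)
reg=np.zeros((400,640),bool);reg[100:330,150:500]=1
m=reg&(W[...,2]>.155)&(W[...,2]<.185)&(W[...,0]>.55)&(W[...,0]<.63)
Q=W[m];print("bar",np.percentile(Q,[1,50,99],axis=0).round(4).tolist())
m=reg&(W[...,2]>.067)&(W[...,2]<.08)&(W[...,0]>.5)
Q=W[m];print("rim",np.percentile(Q,[1,50,99],axis=0).round(4).tolist(),cv2.minAreaRect((Q[:,:2]*1000).astype(np.float32)))
m=reg&(W[...,2]>.052)&(W[...,2]<.066)&(W[...,0]<.5)
Q=W[m];print("bar plate",len(Q),np.percentile(Q,[1,50,99],axis=0).round(4).tolist())
```

```text
t 13.3 p [0.5934 0.3049 0.2821] yaw -2.26 z [ 0.006  0.004 -1.   ] F [-0.2 -0.5 -0.7] M [-0.02 -0.    0.05] g 50.0 q [-0.86  0.44  0.41  1.54 -0.19  1.19 -0.45]
bar [[0.5813, 0.2027, 0.1619], [0.5899, 0.2748, 0.176], [0.5978, 0.3305, 0.1776]]
rim [[0.5388, 0.142, 0.0675], [0.6153, 0.2621, 0.0736], [0.7843, 0.3455, 0.0789]] ((664.3170166015625, 241.52711486816406), (178.59146118164062, 293.8489990234375), 72.41649627685547)
bar plate 2963 [[0.3744, 0.1371, 0.0521], [0.4415, 0.2254, 0.0616], [0.4546, 0.3467, 0.0651]]
```

View pics/w9.png

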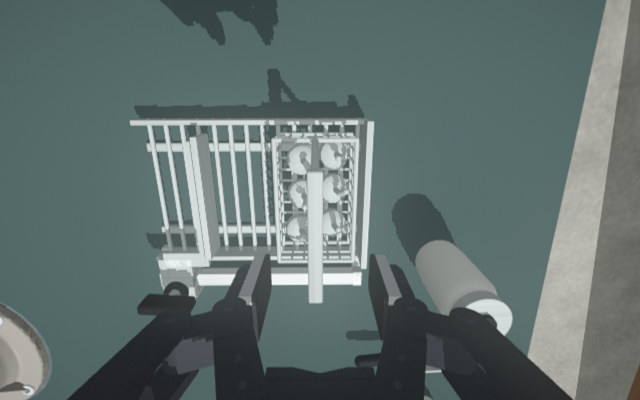

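The basket stands upright on the floor between the rails (bar top at 0.176 m as expected). The bar plate's front face is near x = 0.452. Next, a closed-finger push from behind, jaws along y, fingertips tilted forward so they touch below the proud strip.

Run:
```python
from h import *
st()
M1=ori(np.radians(80)); p1=np.array([.415,.28,.24])
plan(p1,M1,8)
M2=ori(np.radians(88),0,-.3); 
plan([.408,.278,.10],M2,5,(p1,M1))
```

```text
t 13.3 p [0.5934 0.3049 0.2821] yaw -2.26 z [ 0.006  0.004 -1.   ] F [-0.2 -0.5 -0.7] M [-0.02 -0.    0.05] g 50.0 q [-0.86  0.44  0.41  1.54 -0.19  1.19 -0.45]
n 8 t mm [-22.1 -10.7   5.2] w [ 1.000e-04 -1.000e-03 -1.795e-01] |t| 25.105136028713098
n 5 t mm [-0.8 -4.7 27.7] w [-0.0599  0.0042 -0.0277] |t| 28.14111954858744
```

servo_tool(increments=[-22, -11, 2, 0, 0, -0.18, 30, -22, -11, 2, 0, 0, -0.18, 10, -22, -11, 4, 0, 0, -0.18, 0, -22, -11, 6, 0, 0, -0.18, 0, -22, -11, 7, 0, 0, -0.18, 0, -22, -11, 7, 0, 0, -0.18, 0, -22, -11, 7, 0, 0, -0.18, 0, -22, -11, 7, 0, 0, -0.18, 0])

```text
clock: 14.3
tcp_pos: [0.4112, 0.281, 0.235]
orientation: [-2.395, -2.033, 0.002]
contact_force: [-0.5, -0.3, 1.2]
grip_width: -0.0002
```

Run:
```python
from h import *
st()
plan([.410,.278,.09],ori(np.radians(88),0,-.3),8)
```

```text
t 14.3 p [0.4112 0.281  0.235 ] yaw 80.66 z [-0.001 -0.001 -1.   ] F [-0.5 -0.3  1.2] M [-0.05  0.01  0.01] g -0.2 q [-0.82  0.18  0.11  1.97 -0.02  0.99  0.71]
n 8 t mm [-0.5 -2.5 18. ] w [-0.0375  0.0025 -0.0159] |t| 18.20275659647251
```

servo_tool(increments=[0, -2.5, 18, -0.04, 0, -0.016, 0, 0, -2.5, 18, -0.04, 0, -0.016, 0, 0, -2.5, 18, -0.04, 0, -0.016, 0, 0, -2.5, 18, -0.04, 0, -0.016, 0, -1, -2.5, 18, -0.04, 0, -0.016, 0, -1, -2.5, 18, -0.04, 0, -0.016, 0, -1, -2.5, 18, -0.04, 0, -0.016, 0, -1, -2.5, 18, -0.02, 0, -0.016, 0])

```text
clock: 15.3
tcp_pos: [0.4117, 0.2768, 0.0902]
orientation: [2.089, 2.009, 0.28]
contact_force: [0.5, -0.0, -0.3]
grip_width: 0.0006
```

Run:
```python
from h import *
for i in range(2): p,d=grab_frame("wrist")
st(); cv2.imwrite("pics/w10.png",p[:,:,::-1])
plan([.412,.278,.031],ori(np.radians(88),0,-.3),5)
```

```text
t 15.4 p [0.4108 0.2758 0.0892] yaw 87.54 z [ 0.291 -0.036 -0.956] F [-0.5 -0.9  0.5] M [ 0.07  0.3  -0.  ] g -0.2 q [-1.05  0.32  0.2   2.27  0.46  0.43  0.25]
n 5 t mm [ 0.6 -3.2 11.2] w [-0.0007  0.0051 -0.0001] |t| 11.643552847568891
```

View pics/w10.png

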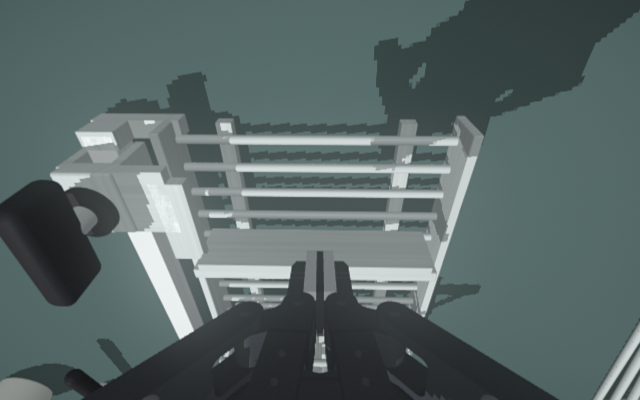

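The fingertips (320,258) are just behind the retaining bar (row 250), which is clear of the clamp at left. Descending behind it.

servo_tool(increments=[0.5, -3, 11, 0, 0.005, 0, 0, 0.5, -3, 11, 0, 0.005, 0, 0, 0.5, -3, 11, 0, 0.005, 0, 0, 0.5, -3, 11, 0, 0.005, 0, 0, 0.5, -3, 11, 0, 0.005, 0, 0, 0, 0, 0, 0, 0, 0, 0, 0, 0, 0, 0, 0, 0, 0, 0, 0, 0, 0, 0, 0, 0])

```text
clock: 16.4
tcp_pos: [0.4146, 0.2792, 0.0344]
orientation: [2.098, 2.021, 0.31]
contact_force: [-0.0, -0.3, 0.0]
grip_width: -0.0002
```

Run:
```python
from h import *
st(); plan([.526,.2735,.031],ori(np.radians(88),0,-.3),16)
```

```text
t 16.4 p [0.4146 0.2792 0.0344] yaw 87.9 z [ 0.295 -0.006 -0.955] F [-0.  -0.3  0. ] M [-0.02  0.31  0.05] g -0.2 q [-1.08  0.45  0.25  2.3   0.53  0.24  0.16]
n 16 t mm [-0.1  6.6  2.3] w [-0.     -0.0002 -0.0002] |t| 6.974615000261503
```

servo_tool(increments=[0, 6.5, 3, 0, 0, 0, 0, 0, 6.5, 3, 0, 0, 0, 0, 0, 8, 3, 0, 0, 0, 0, 0, 8, 2.5, 0, 0, 0, 0, 0, 8, 2.5, 0, 0, 0, 0, 0, 8, 2.5, 0, 0, 0, 0, 0, 8, 2.5, 0, 0, 0, 0, 0, 8, 2.5, 0, 0, 0, 0])

```text
clock: 17.4
tcp_pos: [0.4795, 0.2766, 0.0315]
orientation: [2.098, 2.021, 0.308]
contact_force: [-2.3, -0.2, 1.9]
grip_width: -0.0004
```

Run:
```python
from h import *
st()
p,d=grab_frame("top");cv2.imwrite("pics/t11.png",cv2.resize(p[130:280,160:310,::-1],None,fx=4,fy=4,interpolation=2))
p,d=grab_frame("scene");cv2.imwrite("pics/s11.png",cv2.resize(p[120:270,320:490,::-1],None,fx=4,fy=4,interpolation=2))
```

```text
t 17.4 p [0.4795 0.2766 0.0315] yaw 87.9 z [ 0.295 -0.007 -0.956] F [-2.3 -0.2  1.9] M [0.04 0.66 0.06] g -0.4 q [-0.89  0.5   0.16  2.19  0.5   0.28  0.31]
```

View pics/s11.png

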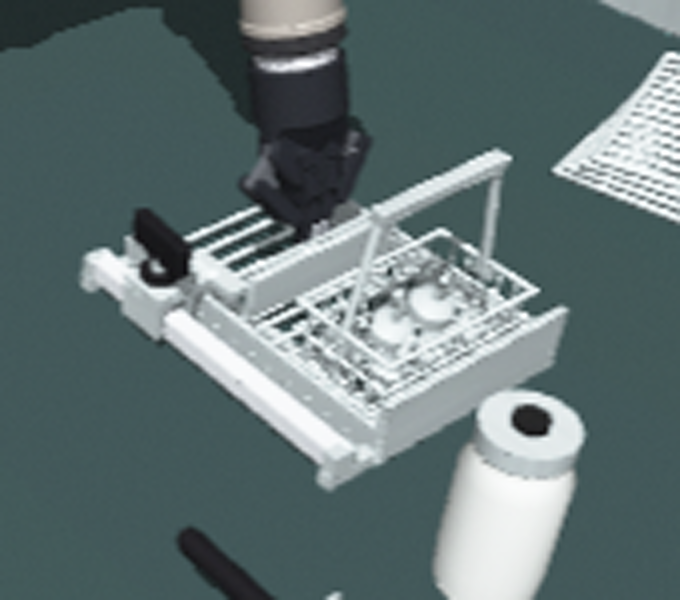

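View pics/t11.png

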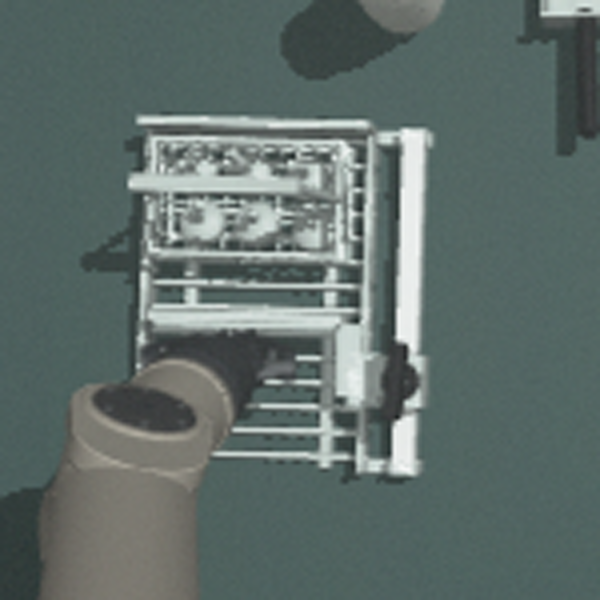

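The bar slides along at about 2 N and the basket hasn't been touched yet. Continuing.

servo_tool(increments=[0, 6, 2, 0, 0, 0, 0, 0, 6, 2, 0, 0, 0, 0, 0, 6, 2, 0, 0, 0, 0, 0, 6, 2, 0, 0, 0, 0, 0, 5, 1.5, 0, 0, 0, 0, 0, 5, 1.5, 0, 0, 0, 0, 0, 4, 1.2, 0, 0, 0, 0, 0, 3, 1, 0, 0, 0, 0])

```text
clock: 18.5
tcp_pos: [0.5222, 0.275, 0.0309]
orientation: [2.098, 2.021, 0.308]
contact_force: [-2.1, 0.2, 0.0]
grip_width: -0.0004
```

Run:
```python
from h import *
st()
```

```text
t 18.5 p [0.5222 0.275  0.0309] yaw 87.89 z [ 0.294 -0.007 -0.956] F [-2.1  0.2  0. ] M [-0.1   0.7  -0.04] g -0.4 q [-0.79  0.53  0.11  2.11  0.47  0.31  0.4 ]
```

servo_tool(increments=[0, 2, 0.6, 0, 0, 0, 0, 0, 1, 0.3, 0, 0, 0, 0, 0, 1, 0.3, 0, 0, 0, 0, 0, 1, 0.3, 0, 0, 0, 0, 0, 1, 0.3, 0, 0, 0, 0, 0, 0.5, 0.2, 0, 0, 0, 0, 0, 0, 0, 0, 0, 0, 0, 0, 0, 0, 0, 0, 0, 0])

```text
clock: 19.5
tcp_pos: [0.5279, 0.2747, 0.0308]
orientation: [2.098, 2.022, 0.307]
contact_force: [-5.7, 0.1, 4.3]
grip_width: -0.0003
```

Run:
```python
from h import *
st()
```

```text
t 19.5 p [0.5279 0.2747 0.0308] yaw 87.93 z [ 0.293 -0.008 -0.956] F [-5.7  0.1  4.3] M [-0.12  1.15 -0.05] g -0.3 q [-0.77  0.54  0.1   2.1   0.47  0.32  0.41]
```

servo_tool(increments=[0, 1, 0.3, 0, 0, 0, 0, 0, 1, 0.3, 0, 0, 0, 0, 0, 1, 0.3, 0, 0, 0, 0, 0, 1, 0.3, 0, 0, 0, 0, 0, 0.5, 0.2, 0, 0, 0, 0, 0, 0, 0, 0, 0, 0, 0, 0, 0, 0, 0, 0, 0, 0, 0, 0, 0, 0, 0, 0, 0])

```text
clock: 20.5
tcp_pos: [0.5326, 0.2746, 0.0307]
orientation: [2.098, 2.022, 0.307]
contact_force: [-5.1, -0.7, 4.4]
grip_width: 0.0001
```

Run:
```python
from h import *
st()
p,d=grab_frame("top");cv2.imwrite("pics/t12.png",cv2.resize(p[150:230,180:280,::-1],None,fx=7,fy=7,interpolation=2))
```

```text
t 20.5 p [0.5326 0.2746 0.0307] yaw 87.93 z [ 0.293 -0.008 -0.956] F [-5.1 -0.7  4.4] M [-0.14  1.17 -0.08] g 0.1 q [-0.76  0.54  0.1   2.09  0.47  0.32  0.42]
```

View pics/t12.png

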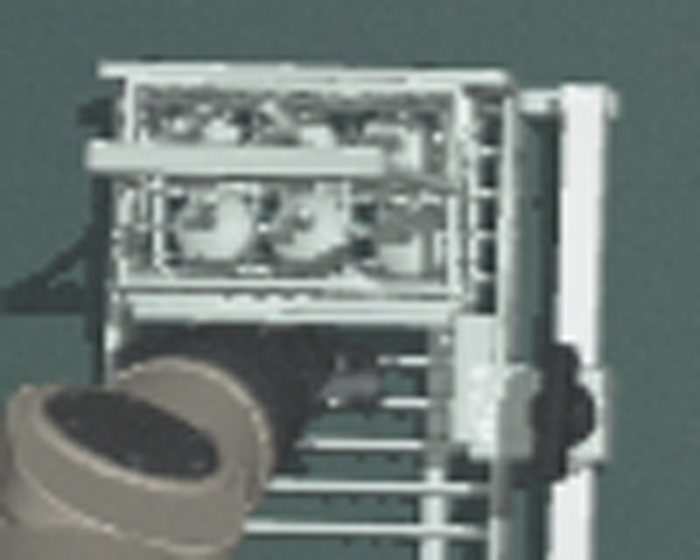

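Force is steady at 5 N, so the basket is still sliding. Continuing in 1 mm steps until the force rises.

servo_tool(increments=[0, 1, 0.3, 0, 0, 0, 0, 0, 1, 0.3, 0, 0, 0, 0, 0, 0.5, 0.1, 0, 0, 0, 0, 0, 0, 0, 0, 0, 0, 0, 0, 0, 0, 0, 0, 0, 0, 0, 0, 0, 0, 0, 0, 0, 0, 0, 0, 0, 0, 0, 0, 0, 0, 0, 0, 0, 0, 0])

```text
clock: 21.55
tcp_pos: [0.5336, 0.2746, 0.0305]
orientation: [2.098, 2.024, 0.304]
contact_force: [-12.3, 0.2, 8.4]
grip_width: -0.0002
```

Run:
```python
from h import *
st()
```

```text
t 21.55 p [0.5336 0.2746 0.0305] yaw 87.97 z [ 0.292 -0.008 -0.957] F [-12.3   0.2   8.4] M [-0.19  2.12 -0.08] g -0.2 q [-0.76  0.54  0.09  2.08  0.47  0.33  0.42]
```

servo_tool(increments=[0, 0.8, 0.2, 0, 0, 0, 0, 0, 0.8, 0.2, 0, 0, 0, 0, 0, 0, 0, 0, 0, 0, 0, 0, 0, 0, 0, 0, 0, 0, 0, -2, -0.5, 0, 0, 0, 0, 0, -6, -2, 0, 0, 0, 0, 0, -10, -4, 0, 0, 0, 0, 0, -10, -12, 0, 0, 0, 0])

```text
clock: 22.55
tcp_pos: [0.5049, 0.2754, 0.0406]
orientation: [2.098, 2.021, 0.308]
contact_force: [-0.3, 0.5, 0.2]
grip_width: 0.0001
```

Run:
```python
from h import *
st()
plan([.45,.24,.20],ori(np.radians(86)),8)
```

```text
t 22.55 p [0.5049 0.2754 0.0406] yaw 87.89 z [ 0.294 -0.008 -0.956] F [-0.3  0.5  0.2] M [ 0.02  0.35 -0.04] g 0.1 q [-0.82  0.5   0.12  2.14  0.48  0.32  0.37]
n 8 t mm [ -4.7  -3.2 -20.8] w [ 0.0373 -0.001   0.004 ] |t| 21.609381776850434
```

The force eased cleanly on retreat, so the bar is left snug. Now up and over to the knob.

Run:
```python
from h import *
M1=ori(np.radians(87),0,-.1);p1=np.array([.48,.265,.15])
plan(p1,M1,4)
plan([.49,.138,.20],ori(np.radians(83.5)),4,(p1,M1))
```

```text
n 4 t mm [ -2.8   0.1 -28.1] w [ 0.0497 -0.0016  0.0036] |t| 28.222024028837005
n 4 t mm [-31.5   5.7 -12.2] w [ 0.025  -0.0008  0.0153] |t| 34.21440582767892
```

servo_tool(increments=[-3, 0, -28, 0.05, -0.002, 0.004, 0, -3, 0, -28, 0.05, -0.002, 0.004, 0, -3, 0, -28, 0.05, -0.002, 0.004, 0, -3, 0, -28, 0.05, -0.002, 0.004, 10, -31, 6, -12, 0.025, 0, 0.015, 25, -31, 6, -12, 0.025, 0, 0.015, 40, -31, 6, -12, 0.025, 0, 0.015, 50, -31, 6, -12, 0.025, 0, 0.015, 50])

```text
clock: 23.55
tcp_pos: [0.4912, 0.1382, 0.1998]
orientation: [-2.343, -2.09, -0.002]
contact_force: [-0.4, -0.9, 0.6]
grip_width: 0.0502
```

Run:
```python
from h import *
import pickle
for i in range(4): o=get_obs();p,d=grab_frame("wrist")
st(); cv2.imwrite("pics/w13.png",p[:,:,::-1]); np.save("w13.npy",d);pickle.dump(o,open("w13.pkl","wb"))
W=cloud("wrist",d,o)
m=(W[...,2]>.094)&(W[...,2]<.112)&(abs(W[...,0]-.49)<.06)&(abs(W[...,1]-.138)<.06)&(p.max(-1)<110)
nn,l,s,c=cv2.connectedComponentsWithStats(m.astype(np.uint8))
for i in range(1,nn):
    if s[i,4]>150:
        Q=W[l==i];r=cv2.minAreaRect((Q[:,:2]*1000).astype(np.float32));print(s[i],np.median(Q[:,2]).round(4),np.round(r[0],1),np.round(r[1],1),round(r[2],2))
p,d=grab_frame("top");cv2.imwrite("pics/t13.png",cv2.resize(p[150:230,180:280,::-1],None,fx=7,fy=7,interpolation=2));np.save("t13.npy",d)
```

```text
t 23.75 p [0.4915 0.139  0.1994] yaw 83.43 z [ 0.     0.002 -1.   ] F [0.2 0.5 0.1] M [-0.02 -0.09 -0.03] g 50.1 q [-0.3   0.25 -0.11  1.97  0.03  0.92  1.03]
[ 312  162   17   75 1211] 0.1026 [490.3 138.4] [13.6 62. ] 83.62
```

View pics/w13.png

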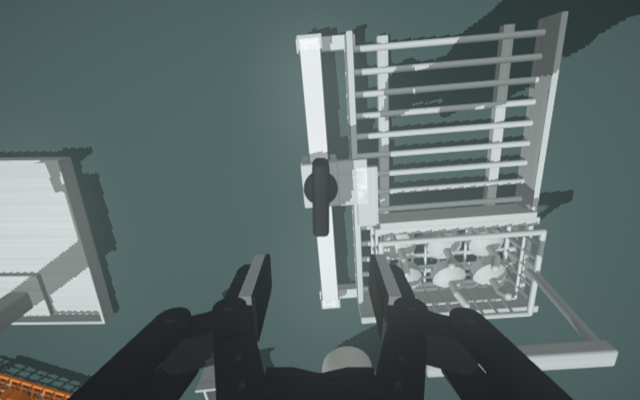

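View pics/t13.png

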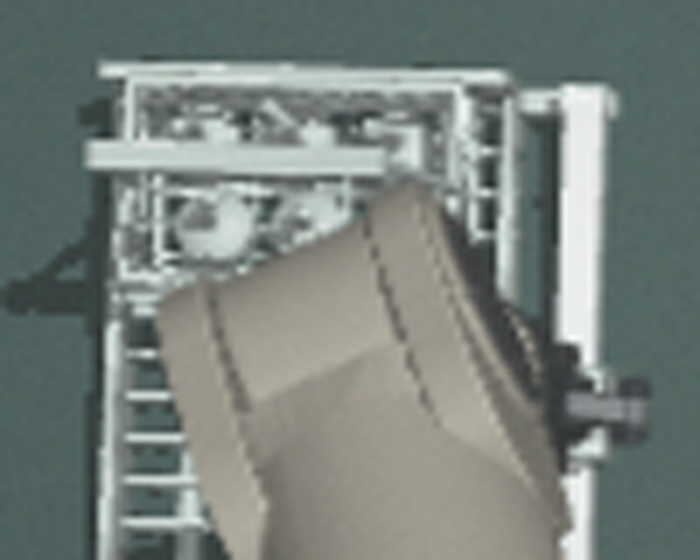

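The knob wing at (320,197) px measures (0.490, 0.138), top at 0.1026 and turned 6.4° from world x. That agrees with the prediction. Descending onto it.

servo_tool(increments=[-0.5, -1, 15, 0, 0, 0, 50, 0, 0, 25, 0, 0, 0, 50, 0, 0, 30, 0, 0, 0, 50, 0, 0, 30, 0, 0, 0, 50, 0, 0, 18, 0, 0, 0, 50, 0, 0, 6, 0, 0, 0, 50, 0, 0, 0, 0, 0, 0, 40, 0, 0, 0, 0, 0, 0, 25], squeeze=80)

```text
clock: 24.8
tcp_pos: [0.4909, 0.1394, 0.0754]
orientation: [-2.342, -2.091, -0.003]
contact_force: [0.7, 0.1, 0.2]
grip_width: 0.025
```

Run:
```python
from h import *
st()
p,d=grab_frame("wrist"); cv2.imwrite("pics/w14.png",p[:,:,::-1])
```

```text
t 24.8 p [0.4909 0.1394 0.0754] yaw 83.5 z [ 0.     0.003 -1.   ] F [0.7 0.1 0.2] M [0.04 0.03 0.02] g 25.0 q [-0.31  0.43 -0.1   2.07  0.07  0.65  1.  ]
```

View pics/w14.png

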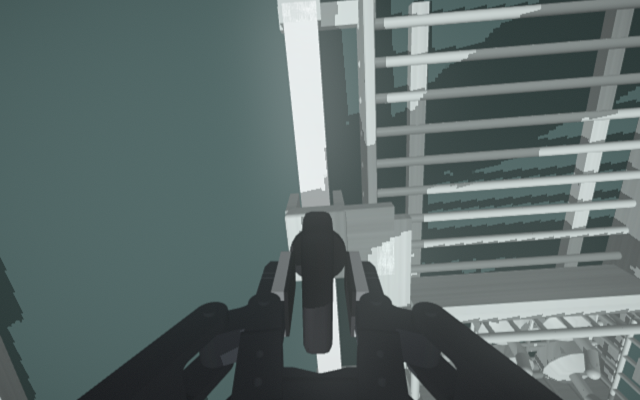

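The wing is centred between the pads. Closing, then starting to turn clockwise.

servo_tool(increments=[0, 0, 0, 0, 0, 0, 5, 0, 0, 0, 0, 0, 0, 5, 0, 0, 0, 0, 0, 0, 5, 0, 0, 0, 0, 0, 0, 5, 0, 0, 0, 0, 0, 0.06, 5, 0, 0, 0, 0, 0, 0.1, 5, 0, 0, 0, 0, 0, 0.12, 5, 0, 0, 0, 0, 0, 0.12, 5])

```text
clock: 25.85
tcp_pos: [0.491, 0.1386, 0.0757]
orientation: [-2.715, -1.578, -0.002]
contact_force: [-0.7, -1.4, 4.2]
grip_width: 0.0126
```

Run:
```python
from h import *
st()
```

```text
t 25.85 p [0.491  0.1386 0.0757] yaw 60.33 z [ 0.     0.002 -1.   ] F [-0.7 -1.4  4.2] M [-0.39  0.19  0.12] g 12.6 q [-0.39  0.42 -0.    2.07 -0.    0.64  0.66]
```

servo_tool(increments=[0, 0, 0, 0, 0, 0.1, 5, 0, 0, 0, 0, 0, 0.1, 5, 0, 0, 0, 0, 0, 0.1, 5, 0, 0, 0, 0, 0, 0.1, 5, 0, 0, 0, 0, 0, 0.1, 5, 0, 0, 0, 0, 0, 0.08, 5, 0, 0, 0, 0, 0, 0.08, 5, 0, 0, 0, 0, 0, 0.08, 5])

```text
clock: 26.85
tcp_pos: [0.4913, 0.1389, 0.0758]
orientation: [-3.1, -0.492, -0.002]
contact_force: [-0.1, -1.6, 4.3]
grip_width: 0.0129
```

Run:
```python
from h import *
st()
```

```text
t 26.85 p [0.4913 0.1389 0.0758] yaw 18.02 z [ 0.001  0.003 -1.   ] F [-0.1 -1.6  4.3] M [-0.35  0.05  0.14] g 12.9 q [-0.55  0.43  0.19  2.08 -0.13  0.64  0.04]
```

servo_tool(increments=[0, 0, 0, 0, 0, 0.05, 5, 0, 0, 0, 0, 0, 0.05, 5, 0, 0, 0, 0, 0, 0.04, 5, 0, 0, 0, 0, 0, 0.04, 5, 0, 0, 0, 0, 0, 0.03, 5, 0, 0, 0, 0, 0, 0.03, 5, 0, 0, 0, 0, 0, 0, 5, 0, 0, 0, 0, 0, 0, 5])

```text
clock: 27.85
tcp_pos: [0.4915, 0.1389, 0.0758]
orientation: [-3.137, -0.127, -0.002]
contact_force: [-0.1, -3.2, 6.8]
grip_width: 0.0127
```

Run:
```python
from h import *
st()
```

```text
t 27.85 p [0.4915 0.1389 0.0758] yaw 4.64 z [ 0.001  0.002 -1.   ] F [-0.1 -3.2  6.8] M [-0.7   0.06  1.25] g 12.7 q [-0.6   0.43  0.25  2.09 -0.18  0.64 -0.15]
```

The moment rose from 0.14 to 1.25 Nm after about 1.38 rad of turning, so the knob is at its dead stop. Releasing and rising.

servo_tool(increments=[0, 0, 0, 0, 0, 0, 20, 0, 0, 0, 0, 0, 0, 35, 0, 0, 0, 0, 0, 0, 50, 0, 0, 0, 0, 0, 0, 50, 0, 0, -15, 0, 0, 0, 50, 0, 0, -30, 0, 0, 0, 50, 0, 0, -40, 0, 0, 0, 50, 0, 0, -45, 0, 0, 0, 50])

```text
clock: 28.85
tcp_pos: [0.4904, 0.1385, 0.2068]
orientation: [-3.137, -0.12, 0.001]
contact_force: [1.0, 0.4, -0.9]
grip_width: 0.0497
```

Run:
```python
from h import *
import pickle
for i in range(4): o=get_obs();p,d=grab_frame("wrist")
st(); cv2.imwrite("pics/w15.png",p[:,:,::-1]); np.save("w15.npy",d);pickle.dump(o,open("w15.pkl","wb"))
W=cloud("wrist",d,o)
m=(W[...,2]>.094)&(W[...,2]<.112)&(abs(W[...,0]-.49)<.06)&(abs(W[...,1]-.138)<.06)&(p.max(-1)<110)
nn,l,s,c=cv2.connectedComponentsWithStats(m.astype(np.uint8))
for i in range(1,nn):
    if s[i,4]>150:
        Q=W[l==i];r=cv2.minAreaRect((Q[:,:2]*1000).astype(np.float32));print(s[i],np.median(Q[:,2]).round(4),np.round(r[0],1),np.round(r[1],1),round(r[2],2))
```

```text
t 29.05 p [0.4911 0.139  0.2062] yaw 4.41 z [ 0.002  0.004 -1.   ] F [-1.2 -0.6 -0.1] M [0.03 0.01 0.02] g 49.8 q [-0.66  0.24  0.31  1.99 -0.09  0.93 -0.23]
[ 308  163   20   73 1161] 0.1026 [491. 139.] [14.  63.3] 7.57
```

View pics/w15.png

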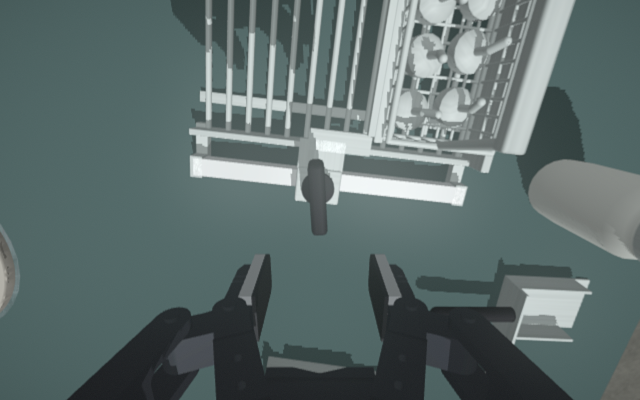

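The wing's long axis is now at -82.4°, i.e. 1.40 rad clockwise from the frame's x, which is the dead stop. I'll move the arm clear and check the whole scene.

servo_tool(increments=[0, 0, -25, 0, 0, 0, 50, 0, 10, -35, 0, 0, 0, 50, 0, 30, -35, 0, 0, 0, 50, 0, 40, -20, 0, 0, 0, 50, 0, 40, 0, 0, 0, 0, 50, 0, 30, 0, 0, 0, 0, 50, 0, 15, 0, 0, 0, 0, 50, 0, 0, 0, 0, 0, 0, 50])

```text
clock: 30.05
tcp_pos: [0.5031, -0.0264, 0.3188]
orientation: [-3.137, -0.119, 0.003]
contact_force: [-0.6, -0.3, -1.1]
grip_width: 0.0499
```

Run:
```python
from h import *
st()
p,d=grab_frame("top");cv2.imwrite("pics/t16.png",p[:,:,::-1]);cv2.imwrite("pics/t16c.png",cv2.resize(p[150:250,180:280,::-1],None,fx=6,fy=6,interpolation=2))
p,d=grab_frame("scene");cv2.imwrite("pics/s16.png",cv2.resize(p[120:330,320:480,::-1],None,fx=2.8,fy=2.8,interpolation=2))
```

```text
t 30.05 p [ 0.5031 -0.0264  0.3188] yaw 4.33 z [-0.002  0.002 -1.   ] F [-0.6 -0.3 -1.1] M [ 0.04  0.07 -0.01] g 49.9 q [-0.48  0.11  0.45  1.87 -0.05  1.18  0.07]
```

View pics/t16.png

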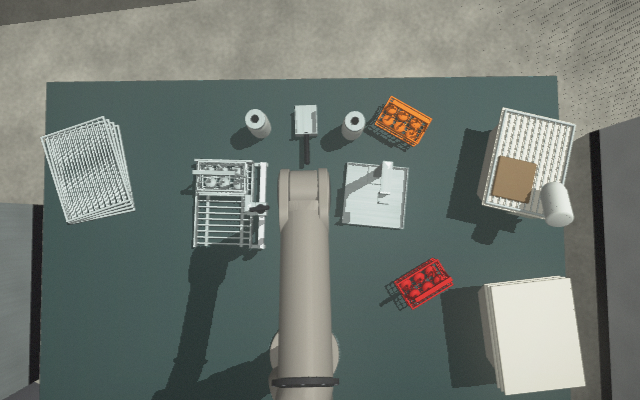

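View pics/t16c.png

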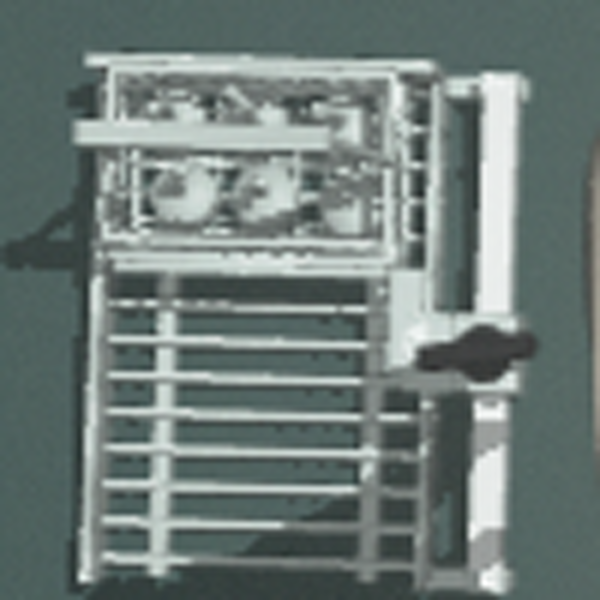

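View pics/s16.png

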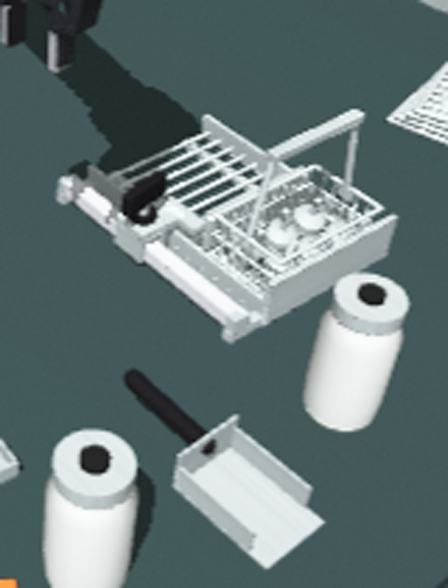

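The last views show the basket upright between the end rail and the bar, the knob crosswise, and the bottles and scoop where they were. The arm is clear, so I'm handing in.

```bash
python3 -c "
from bench import *
print(hand_in())"
```

```text
the job is handed in; nothing more can be done
None
```

The basket is off the hook and set upright on the wash-frame floor, with the retaining bar pushed up against it and the clamp knob tight. I handed in at about 30 s of the 67 s; no verdict was reported.

- **Basket:** it was lowered until the floor took its weight before I let go. Afterwards its bar top read 0.176 m, which is the height expected on the frame floor.
- **Retaining bar:** the push took about 2 N sliding free and 5 N moving the basket. It rose to 12 N while the bar nearly stopped advancing, and I pushed slightly further. I take that as snug against the end rail.
- **Knob:** the moment jumped from 0.14 to 1.25 Nm at the dead stop. After release the wing measured 1.40 rad clockwise from the frame's x axis, and the clamp had not shifted by more than about 1 mm.
- **Bystanders:** the last top and scene pictures show the bottles, scoop and the red and orange baskets unmoved, with the arm clear of everything.

None of the checks failed or disagreed. I did not push on the bar after clamping, so the lock itself is inferred from the knob reaching its stop.

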